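# Unscrew the tight cap of the braced bath-salt jar

## Task

Stand the closed square jar in the square recess of the wooden brace block, down on its floor, keeping it upright and its cap shut until it is there. With the jar braced like that, unscrew the tight wooden cap anticlockwise (seen from above) just until its lugs come free and no further, lift it straight up and finish still gripping the cap, level and still, a finger's breadth (10 to 30 mm) clear above the jar's mouth with the jar left standing in the brace; do not put the cap down or let go. Leave the soap dish, nail brush, ladle and bucket where they are.

Things in the scene. Friction and masses are not known exactly. Their poses are not given: they have to be found in the camera images.
- cap_center (a point): Pale birch screw cap of the jar, a round drum 60 mm in diameter, 38 mm high, a dark bar inlaid in its top; this point is its centre, half-way up. z up, x along the dark bar (outwards). Loose, 0.09 kg. Below the shut cap is a 6 mm gap, then the jar's flat shoulder: fingertips may reach at most 24 mm below this point. The shut cap carries the jar when lifted.
- cap_rim (a point): Centre of the cap's lower rim, 19 mm below its centre, same axes. Inside the rim three lugs sit under ledges of the jar's neck. The cap must turn 0.75 to 0.95 rad anticlockwise (from above) relative to the jar to come free; it resists with about 0.3 N m, so on the open ledge the jar would turn along.
- jar_neck (a point): Centre of the jar's neck, 74 mm above its underside, axes as the jar's. The cap is free when its x axis lies 1.25 to 1.9 rad anticlockwise of the jar's x axis (2.09 or 4.19 rad more or less is the same); this 0.65 rad of free turn ends at a hard stop. Once free, the sprung seal pushes the cap up by 4 mm with 12 to 16 N; raised 11 mm the lugs are clear of the ledges.
- jar_foot (a point): Blue stoneware jar with a square body 70 x 70 mm and 60 mm high, on it a neck that the cap covers; this point is the centre of its underside. z is up, x and y are square to the body's sides. Loose, about 0.45 kg; closed with the cap it is 104 mm high. The shut cap's centre is 85 mm above this point.
- jar_mouth (a point): Centre of the jar's mouth: the top of the sprung black seal disc in its neck when it is up, 88 mm above the jar's underside (the shut cap's centre is 3 mm below this point; its rim is level with this point when the cap's centre is 19 mm above it).
- brace_floor (a point): Brown wooden brace block fixed on the ledge, 107 x 107 mm outside and about 26 mm high, with a square recess 77 x 77 mm (3.5 mm play on each side of the jar) and a flared mouth; this point is the centre of the recess's floor, 6 mm above the ledge. x and y are square to its walls; the jar fits in any of its four turns, and can turn about 0.1 rad in it.
- soap_dish: White ceramic soap dish, 115 x 75 x 24 mm, long along its x; origin under its centre. Bystander.
- nail_brush: Green plastic nail brush with white bristles, 35 x 90 x 44 mm, long along its y; origin under its centre. Bystander.
- bucket: Empty aluminium sauna bucket, 210 mm across its rim and 180 mm high; origin under its centre. Bystander.
- ladle: Pale birch ladle, bowl 84 mm across and 45 mm high, its handle runs 350 mm along its -x from the bowl; origin under the bowl's centre. Bystander.
There are look-alikes about, which are no part of the job. Of the things like the part that bears jar_neck, leave any that is green; of the rest the larger one is meant. Of the things that look like the part that bears brace_floor, take the one that is farthest from the robot's base at the start.

How it is judged:
By the outcome, as a careful person would: the job done as asked, in the order asked, and still so for the second after the job is handed in, while the arm keeps its last pose, push and grip.
It also fails if it takes over 42 s, if anything falls off the work surface, if the arm or the gripper's body presses on something with over 40 N, if the wrist force passes 120 N, or if a joint passes its speed limit or range.

## Robot

A 6-joint arm with a two-finger parallel gripper is mounted at the origin on the work surface. World frame = base frame: x ahead of the robot, y to its left, z up, the work surface at z = 0. Lengths are in mm, angles in rad, forces in N, time in s.
With the tool pointing down it reaches from about 350 to 725 mm from the base axis. Payload 6 kg.
Tool frame: the origin (TCP) lies at the very end of the fingers, on their centre line; the grasp point (between the pads) lies pinch_z behind it (pinch_z is the distance from the TCP to the grasp point, in mm); z points along the fingers, y is the line along which they close (so a half turn about z gives the same grasp; the last joint's range is limited). The gripper opens to 85 mm and grips with 20 to 120 N. Pads are 22 mm wide; open, the fingers measure 114 mm over their backs; the gripper's body (76 mm by 85 mm) begins 54 mm behind the grasp point. The pads swing forward as they close: fully open they stand 13 mm farther back than shut.
Start: joints at [-0.94, 0.04, 0.085, 0, -1.615, -0.334], TCP at [175.486, -573.741, 231.261] pointing down, gripper open.
Joint ranges: [-2.56, 2.56], [-1.29, 2.01], [-1.08, 1.49], [-3.29, 1.98], [-2.81, -0.18], [-2.99, 2.99]. Speed limits (rad/s): [2.57, 2.57, 3.01, 3.14, 3.14, 3.14].

## Interface

Orientations are given as a unit quaternion [x, y, z, w].
In Python, from plant import observe, snapshot, camera_model, finish_job, pinch_z gives the robot as it stands.
- The arm moves only by the tool jog_arm, never from a script. Its argument "plan" is one flat list of numbers, 7 for each row, row after row: the turn, a rotation vector about the tool's x, y, z in rad, then the shift along the tool's x, y, z in cm, then the opening, from -1 (shut) to 1 (fully open). A call has 1 to 10 rows; each row is the pose to reach, as a shift and turn from the pose commanded when the call began, along the tool's axes at that moment; what a row does not reach only later rows make up. A row lasts 1/10 s, in which the tool goes at most 50 mm and 8.59 degrees, less where a joint would pass 70% of its speed; a pose out of reach is approached as far as the arm can. A call with a gripper value outside its range is refused whole. The fingers move at their own pace and stop on an object; "squeeze" is the grip in N (left out, the last holds). Time passes only in rows, so rows that repeat a pose let the fingers close. It gives the time, the measured TCP pose, the force, the opening and the grip force at its end, in the units of the state.
- observe(): the state, without advancing time (a new reading comes with each control period).
- snapshot(name): name is "scene" or "top" or "wrist"; returns the picture (420x560x3 uint8, red, green, blue); there is no depth.
- camera_model(name): a dict with "fx", "fy", "cx", "cy" (pixels), "T" (4x4, takes a point from camera to world coordinates). Camera axes: x right, y up, looking along -z (the intrinsics and any distortion apply to the point x, -y, -z); pixel columns grow to the right and rows downward; lengths in mm; the calibration is good to about 2 mm. A picture is of the moment at which its call begins: read the wrist's pose just before it. camera_model takes no time and is no camera call; for the wrist camera it gives the pose at the moment of the call.
- finish_job(): hands the job in; it is judged then, once.
The state is a dict: "clock": time; "joint_pos": joint angles; "qvel": joint speeds; "effort": joint torques, N m; "position": TCP position; "tool_rot": TCP orientation; "wrist_force": force on the tool from outside, world axes, zero at the start; "ft_torque": the same for the moment, N m; "gripper_width": finger opening in mm; "grasp_force": force on a finger pad.
Only numpy, scipy, OpenCV 4.12 (cv2) and the standard library are available. Lean on these libraries where they do the work, as an engineer would, in place of code of your own. Each camera call takes 0.05 s, during which the arm holds its last target. There are 200 camera calls.

## Working session

There is one attempt and no reset: what is moved stays moved. The work goes in short steps, Python scripts to look and compute and a tool call to move; the robot and the scene stay as the last step left them, time stands still between calls to the robot, and variables do not carry over. Pictures are saved under pics/ and viewed, at most 10 in all, crops included, and the job is handed in when it is done.

Besides the shell and the picture viewer there is one more tool, called after "Emit:" as name(argument=value, ...), one argument or row to a line, values as JSON. jog_arm: Moves the arm, as the interface text tells. Its arguments: {"type":"object","properties":{"plan":{"type":"array","items":{"type":"number"}},"squeeze":{"type":"number"}},"required":["plan"]}

```bash
mkdir -p pics
python3 - <<'E'
from plant import *
import cv2,numpy as np
print(observe(),pinch_z)
for n in("scene","top"):
    m=camera_model(n);print(n,m);cv2.imwrite(f"pics/{n}0.png",snapshot(n)[:,:,::-1])
E
```

```text
{'clock': 0.0, 'joint_pos': array([-9.40292108e-01,  4.07998401e-02,  8.37949535e-02, -4.81937548e-04,
       -1.61556378e+00, -3.33719047e-01]), 'qvel': array([ 1.54898516e-04,  3.64673301e-04,  9.60593218e-04, -9.72353510e-05,
       -8.02413145e-04,  1.78982732e-04]), 'effort': array([-1.99706878e-04, -3.68205035e+01,  3.47419667e+01,  6.93276554e+00,
       -5.46475421e-03,  3.79893970e-05]), 'position': array([ 175.45089273, -573.40142762,  230.27337771]), 'tool_rot': array([-1.47858968e-01,  9.89008030e-01,  8.96778463e-04, -1.97575661e-04]), 'wrist_force': array([-0.18668761, -0.28125121, -0.80074136]), 'ft_torque': array([ 0.01809467, -0.0319025 ,  0.03086237]), 'grasp_force': 0.0, 'gripper_width': 85.28150197314487} 18.700000000000003
scene {'fx': 430.7047575028695, 'fy': 430.7047575028695, 'cx': 286.80760370139257, 'cy': 213.45794903544342, 'T': array([[ 4.52929630e-01, -6.37296179e-01,  6.23464779e-01,
         1.46749488e+03],
       [ 8.91535905e-01,  3.27131842e-01, -3.13286591e-01,
        -4.63154219e+02],
       [-4.29883396e-03,  6.97738016e-01,  7.16340130e-01,
         1.14626579e+03],
       [ 0.00000000e+00,  0.00000000e+00,  0.00000000e+00,
         1.00000000e+00]])}
top {'fx': 381.66932705260564, 'fy': 381.66932705260564, 'cx': 277.5364696057415, 'cy': 210.41734600043327, 'T': array([[-2.70779405e-02,  9.88085565e-01, -1.51504788e-01,
         4.22806877e+02],
       [-9.99290155e-01, -2.27849651e-02,  3.00005316e-02,
        -4.52342676e+00],
       [ 2.61910609e-02,  1.52209596e-01,  9.88001147e-01,
         1.08882754e+03],
       [ 0.00000000e+00,  0.00000000e+00,  0.00000000e+00,
         1.00000000e+00]])}
```

View pics/scene0.png

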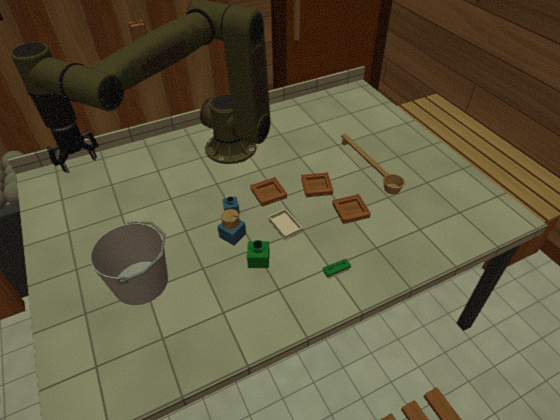

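View pics/top0.png

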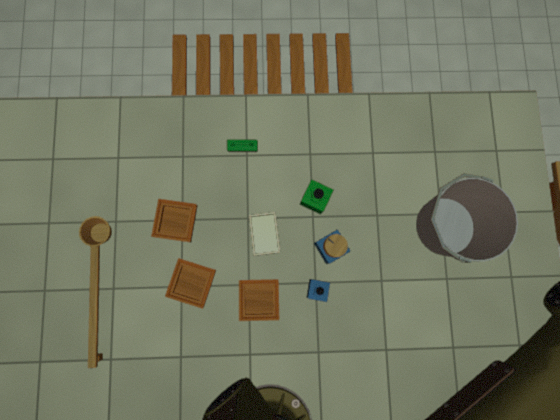

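Top view: the square jars are the small blue at (318,290), the green at (317,196), and the larger blue with a birch cap at (333,246). The larger blue is meant. Braces are at (175,220), (190,283) and (258,300), with the base near (270,410), so (175,220) is farthest. I'll measure these and confirm in a crop.

```bash
cat > h.py <<'E'
from plant import *
import cv2,numpy as np
from scipy.spatial.transform import Rotation as R
def ray(m,uv,z):
    uv=np.atleast_2d(uv).astype(float)
    d=np.c_[(uv[:,0]-m['cx'])/m['fx'],-(uv[:,1]-m['cy'])/m['fy'],-np.ones(len(uv))]@m['T'][:3,:3].T
    o=m['T'][:3,3];return o+d*((z-o[2])/d[:,2])[:,None]
def blob(mask,near):
    cs=cv2.findContours(mask.astype(np.uint8),cv2.RETR_EXTERNAL,cv2.CHAIN_APPROX_NONE)[0]
    cs=[c for c in cs if cv2.contourArea(c)>30]
    return min(cs,key=lambda c:abs(cv2.pointPolygonTest(c,near,True)) if cv2.pointPolygonTest(c,near,True)<0 else 0)
def rect(P):
    c,s,a=cv2.minAreaRect(P[:,:2].astype(np.float32));return np.round(c,1),np.round(s,1),round(np.deg2rad(a),3)
E
python3 - <<'E'
from h import *
m=camera_model("top");im=cv2.imread("pics/top0.png");hsv=cv2.cvtColor(im,cv2.COLOR_BGR2HSV)
for p in[(333,246),(326,240),(318,290),(175,220),(190,283),(258,300),(340,236),(305,235),(200,250)]:print(p,hsv[p[1],p[0]])
H,S,V=cv2.split(hsv)
brown=((H<18)&(S>110)).astype(np.uint8)
for p in[(175,220),(190,283),(258,300)]:
    P=ray(m,blob(brown,p)[:,0],26);r=rect(P);print("brace",r,np.hypot(*r[0]))
print("cap",rect(ray(m,blob((H<25)&(S>80),(333,246))[:,0],104)))
blue=(H>95)&(H<125)&(S>80)
c=blob(blue|((H<25)&(S>80)),(325,240))
print("jar",rect(ray(m,blob(blue,(322,244))[:,0],60)), rect(ray(m,blob(blue,(318,296))[:,0],50)))
cv2.imwrite("pics/c1.png",cv2.resize(im[170:320,140:360],None,fx=3.6,fy=3.6,interpolation=cv2.INTER_CUBIC))
E
```

```text
(333, 246) [ 20 129 121]
(326, 240) [ 20 153 100]
(318, 290) [75 28 18]
(175, 220) [ 15 184 111]
(190, 283) [ 18 177 104]
(258, 300) [ 15 168 109]
(340, 236) [ 20 131 123]
(305, 235) [ 40  48 134]
(200, 250) [ 39  52 133]
brace (array([566.1, 252.7]), array([110.1, 107.9]), np.float64(1.404)) 619.9407229727694
brace (array([392.5, 206.8]), array([109.2, 108. ]), np.float64(1.241)) 443.6468077198347
brace (array([342.3,  21.1]), array([106.6, 108.2]), np.float64(1.559)) 342.94970476733175
cap (array([ 479.4, -181.2]), array([56.1, 59.3]), np.float64(0.748))
jar (array([ 478.4, -179.9]), array([66.3, 72.4]), np.float64(0.492)) (array([ 364.2, -138.5]), array([53.5, 50.1]), np.float64(1.366))
```

View pics/c1.png

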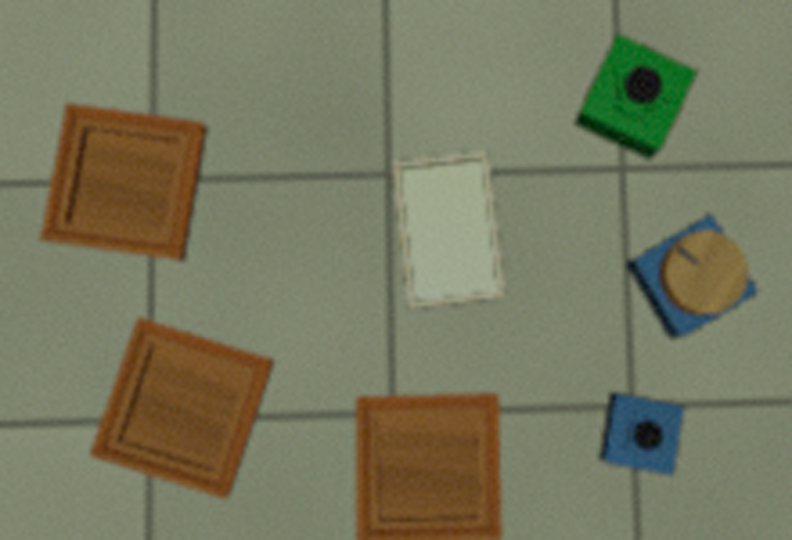

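The crop confirms it: the capped blue jar is the larger one, with its bar pointing up-left, and the farthest brace at (125,180) in the crop is empty. Next I move over the jar.

Emit:
jog_arm(
  plan=[0,0,-1.1,-40.5,28.7,-3,1,0,0,-1.1,-40.5,28.7,-3,1,0,0,-1.1,-40.5,28.7,-3,1,0,0,-1.1,-40.5,28.7,-3,1,0,0,-1.1,-40.5,28.7,-3,1,0,0,-1.1,-40.5,28.7,-3,1,0,0,-1.1,-40.5,28.7,-3,1,0,0,-1.1,-40.5,28.7,-3,1,0,0,-1.1,-40.5,28.7,-3,1,0,0,-1.1,-40.5,28.7,-3,1],
)

```text
clock: 1.1
position: [479.7, -178.7, 261.3]
tool_rot: [-0.643, 0.766, 0.0, 0.0]
wrist_force: [1.0, -0.3, 0.5]
gripper_width: 85.2
grasp_force: 0.0
```

Emit:
jog_arm(
  plan=[0,0,0,0,0,0,1,0,0,0,0,0,0,1,0,0,0,0,0,0,1],
)

```text
clock: 1.4
position: [478.5, -181.3, 261.1]
tool_rot: [-0.643, 0.766, 0.0, -0.0]
wrist_force: [-0.1, -0.5, -0.5]
gripper_width: 85.5
grasp_force: 0.0
```

Run:
```python
from h import *
o=observe();print(o['clock'],o['joint_pos'],o['position'],o['tool_rot'],o['wrist_force'])
m=camera_model("wrist");print(m);im=snapshot("wrist")[:,:,::-1];cv2.imwrite("pics/w1.png",im)
```

```text
1.4 [ 3.19580187e-02 -1.89644997e-01 -7.82862083e-02 -2.61760327e-08
 -1.68264654e+00 -2.06403706e-01] [ 478.46640681 -181.30433181  261.10672389] [-6.42821005e-01  7.66016381e-01  1.51864987e-04 -1.93163001e-04] [-0.06283176 -0.50297506 -0.51127949]
{'fx': 299.3058364614336, 'fy': 299.3058364614336, 'cx': 278.92856481506755, 'cy': 206.2298498248789, 'T': array([[-9.84995428e-01, -1.65321436e-01, -4.95260424e-02,
         4.66750686e+02],
       [ 1.72580297e-01, -9.43924662e-01, -2.81464515e-01,
        -2.53419367e+02],
       [-2.16735161e-04, -2.85788479e-01,  9.58292700e-01,
         4.05439162e+02],
       [ 0.00000000e+00,  0.00000000e+00,  0.00000000e+00,
         1.00000000e+00]])}
```

View pics/w1.png

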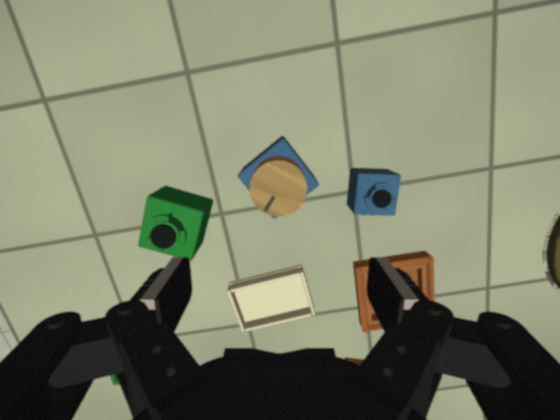

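Run:
```python
from h import *
m=camera_model("wrist");im=cv2.imread("pics/w1.png");hsv=cv2.cvtColor(im,cv2.COLOR_BGR2HSV);H,S,V=cv2.split(hsv)
c=blob((H<28)&(S>80)&(V>60),(285,180))[:,0];(u,v),r=cv2.minEnclosingCircle(c);print("capcircle",u,v,r)
P=ray(m,c,104);e=cv2.fitEllipse(P[:,:2].astype(np.float32));print("cap ell",e)
C,rr=cv2.minEnclosingCircle(P[:,:2].astype(np.float32));print("cap mec",C,rr)
# bar: dark pixels inside top
yy,xx=np.mgrid[:420,:560];ins=(np.hypot(xx-u,yy-v)<r-3)
k=ins&(V<np.median(V[ins])*.65);
q=ray(m,np.c_[xx[k],yy[k]],104)[:,:2];print("bar n",len(q),q.mean(0)if len(q) else 0)
d=q.mean(0)-C;print("dir from centre",np.arctan2(d[1],d[0]));w,V2=np.linalg.eigh(np.cov(q.T));print("bar axis",np.arctan2(V2[1,1],V2[0,1]))
blue=((H>95)&(H<125)&(S>80)).astype(np.uint8)
for n in ((282,150),):
    b=blob(blue,n)[:,0];h=cv2.convexHull(b);ap=cv2.approxPolyDP(h,4,True)[:,0];print("poly",ap.tolist())
    # left/right upper edges line fit
    for lo,hi in(((240,178),(282,138)),((282,138),(318,184))):
        a0=np.array(lo,float);t=np.array(hi)-a0;L=np.hypot(*t);t/=L;n_=np.array([-t[1],t[0]])
        s=(b-a0)@t;dd=abs((b-a0)@n_);e=b[(s>6)&(s<L-6)&(dd<5)]
        for z in(0,60):
            Q=ray(m,e,z)[:,:2].astype(np.float32);l=cv2.fitLine(Q,cv2.DIST_HUBER,0,.01,.01).ravel();print(len(e),z,"ang mod",np.arctan2(l[1],l[0])%(np.pi/2))
print(ray(m,ap,60)[:,:2].round(1).tolist())
cv2.imwrite("pics/w1c.png",cv2.resize(im[120:230,220:340],None,fx=5,fy=5,interpolation=cv2.INTER_CUBIC))
```

```text
capcircle 278.0 186.125 29.736703872680664
cap ell ((479.78485107421875, -185.38357543945312), (57.57337188720703, 61.69290542602539), 168.87770080566406)
cap mec (479.63330078125, -185.83705139160156) 31.265050888061523
bar n 43 [ 492.11878229 -169.99921424]
dir from centre 0.9032103241100049
bar axis 0.8447838535224198
poly [[317, 184], [308, 191], [247, 186], [239, 174], [283, 138]]
60 0 ang mod 0.52544314
60 60 ang mod 0.52737325
57 0 ang mod 0.48324156
57 60 ang mod 0.4857533
[[435.6, -171.4], [447.3, -164.8], [517.4, -183.3], [523.7, -199.0], [466.1, -230.6]]
```

View pics/w1c.png

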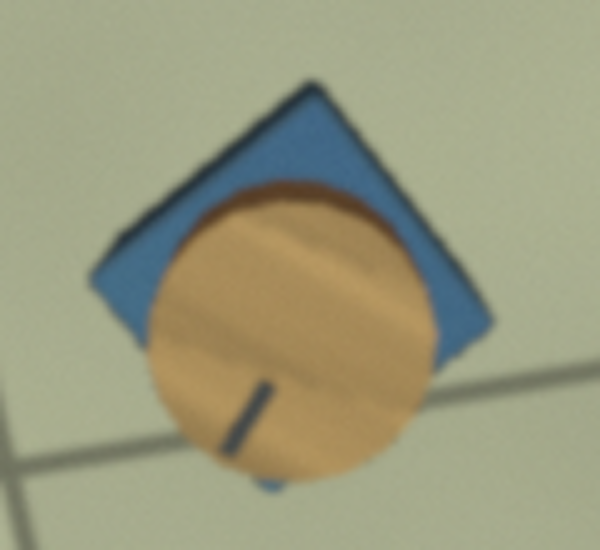

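Emit:
jog_arm(
  plan=[0,0,0,0.2,-0.14,4,1,0,0,0,0.2,-0.14,8.5,1,0,0,0,0.2,-0.14,13,1,0,0,0,0.2,-0.14,16.5,1,0,0,0,0.2,-0.14,18.5,1,0,0,0,0.2,-0.14,19.5,1,0,0,0,0.2,-0.14,19.9,1,0,0,0,0.2,-0.14,19.9,1,0,0,0,0.2,-0.14,19.9,1],
  squeeze=60,
)

```text
clock: 2.35
position: [480.6, -183.4, 63.9]
tool_rot: [-0.643, 0.766, -0.001, 0.001]
wrist_force: [0.2, 0.8, -0.4]
gripper_width: 85.4
grasp_force: 0.0
```

Emit:
jog_arm(
  plan=[0,0,0,0,0,0,0.2,0,0,0,0,0,0,0.2,0,0,0,0,0,0,-1,0,0,0,0,0,0,-1,0,0,0,0,0,0,-1,0,0,0,0,0,0,-1,0,0,0,0,0,0,-1,0,0,0,0,0,0,-1],
  squeeze=60,
)

```text
clock: 3.15
position: [480.1, -183.1, 63.6]
tool_rot: [-0.643, 0.766, -0.0, 0.0]
wrist_force: [-3.3, 2.0, 5.3]
gripper_width: 59.0
grasp_force: 64.1
```

Emit:
jog_arm(
  plan=[0,0,0,0,0,-0.3,-1,0,0,0,0,0,-1,-1,0,0,0,0,0,-2.5,-1,0,0,0,0,0,-5,-1,0,0,0,0,0,-7.5,-1,0,0,0,0,0,-10,-1,0,0,0,0,0,-12,-1,0,0,0,0,0,-13,-1,0,0,0,0,0,-13,-1,0,0,0,0,0,-13,-1],
)

```text
clock: 4.15
position: [479.5, -182.8, 191.2]
tool_rot: [-0.643, 0.766, 0.001, -0.0]
wrist_force: [-0.2, -0.3, -6.4]
gripper_width: 59.2
grasp_force: 66.4
```

Run:
```python
from h import *
o=observe();print(o['clock'],o['joint_pos'],o['position'],o['tool_rot'],o['wrist_force'],o['gripper_width'])
im=snapshot("wrist")[:,:,::-1];cv2.imwrite("pics/w2.png",im)
```

```text
4.15 [ 2.80855597e-02 -1.92885849e-01 -2.07717559e-01 -9.99912358e-04
 -1.55737273e+00 -2.02099589e-01] [ 479.51180623 -182.75965199  191.21005654] [-6.42980688e-01  7.65881903e-01  8.29121818e-04 -2.41168484e-04] [-0.22753076 -0.32377351 -6.37416851] 59.17163841167795
```

View pics/w2.png

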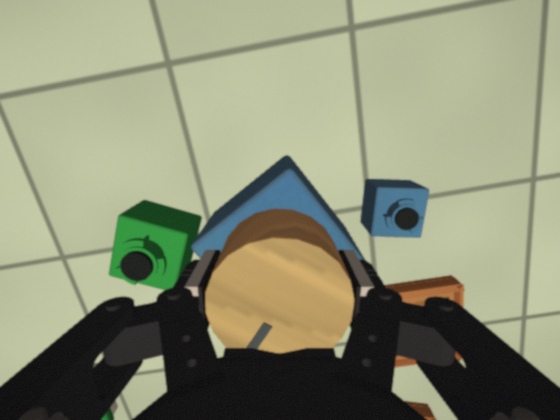

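Emit:
jog_arm(
  plan=[0,0,0,-1.5,0.2,0,-1,0,0,0,-5,0.6,0,-1,0,0,0,-9.5,1.2,0,-1,0,0,0,-14.5,1.9,0,-1,0,0,0,-19.5,2.5,0,-1,0,0,0,-24.5,3.2,0,-1,0,0,0,-29,3.8,0,-1,0,0,0,-33.5,4.3,0,-1,0,0,0,-38,4.9,0,-1,0,0,0,-42,5.4,0,-1],
)

```text
clock: 5.2
position: [498.6, 242.0, 190.7]
tool_rot: [-0.643, 0.766, 0.0, -0.001]
wrist_force: [0.3, -0.3, -6.6]
gripper_width: 58.7
grasp_force: 66.2
```

Emit:
jog_arm(
  plan=[0,0,-0.1,-3,0.4,0,-1,0,0,-0.22,-5.5,0.7,0,-1,0,0,-0.36,-7,0.9,0,-1,0,0,-0.5,-8.2,1.1,0,-1,0,0,-0.64,-8.2,1.1,0,-1,0,0,-0.77,-8.2,1.1,0,-1,0,0,-0.87,-8.2,1.1,0,-1,0,0,-0.912,-8.2,1.1,0,-1,0,0,-0.912,-8.2,1.1,0,-1,0,0,-0.912,-8.2,1.1,0,-1],
)

```text
clock: 6.2
position: [502.5, 322.4, 191.1]
tool_rot: [0.914, -0.405, -0.0, 0.001]
wrist_force: [-0.0, -0.6, -6.1]
gripper_width: 59.2
grasp_force: 66.3
```

Run:
```python
from h import *
o=observe();print(o['clock'],o['joint_pos'],o['position'],o['tool_rot'],o['wrist_force'],o['gripper_width'])
m=camera_model("wrist");np.save("w3T.npy",m['T']);im=snapshot("wrist")[:,:,::-1];cv2.imwrite("pics/w3.png",im)
```

```text
6.2 [ 9.05625160e-01  3.32032543e-02  4.84830999e-03 -3.58427552e-04
 -1.54439818e+00 -1.68928377e-01] [502.46799596 322.3812193  191.07704636] [ 9.14285512e-01 -4.05069147e-01 -4.13938789e-04  9.04440474e-04] [-0.02023557 -0.623496   -6.1245132 ] 59.2043300325212
```

View pics/w3.png

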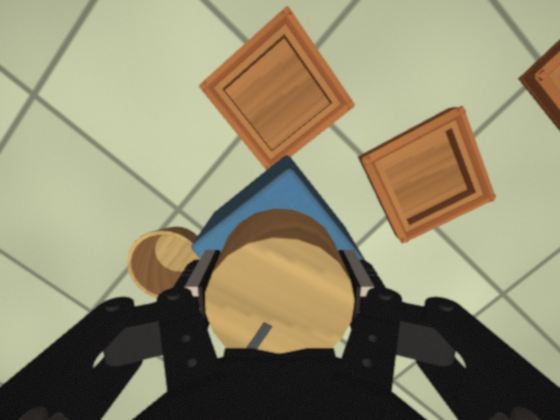

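The target brace appears at (277,88), and the in-hand jar's corner at (288,158) looks roughly aligned with it. Now for the exact offsets.

Run:
```python
from h import *
m=camera_model("wrist");m['T']=np.load("w3T.npy");im=cv2.imread("pics/w3.png");hsv=cv2.cvtColor(im,cv2.COLOR_BGR2HSV);H,S,V=cv2.split(hsv)
def line(b,lo,hi,z,tol):
    a0=np.array(lo,float);t=np.array(hi)-a0;L=np.hypot(*t);t/=L;n=np.array([-t[1],t[0]])
    s=(b-a0)@t;d=abs((b-a0)@n);e=b[(s>8)&(s<L-8)&(d<tol)]
    l=cv2.fitLine(ray(m,e,z)[:,:2].astype(np.float32),cv2.DIST_HUBER,0,.01,.01).ravel();return len(e),l
b=blob((H<20)&(S>110)&(V>50),(277,60))[:,0]
b=b[b[:,1]<165]
P=ray(m,b,26);print("brace rect",rect(P))
cs=[(287,8),(354,103),(275,168),(200,86)]
for i in range(4):
    n,l=line(b,cs[i],cs[(i+1)%4],26,7);print(n,l[2:],np.arctan2(l[1],l[0])%(np.pi/2))
print("corners",ray(m,cs,26)[:,:2].round(1).tolist())
print(V[172:176,280:300:6],V[200,230],V[215,205],V[160,288])
bl=((H>90)&(H<125)&(S>80)&(V>95));b=blob(bl,(288,190))[:,0]
top=b[b[:,1].argmin()];left=b[b[:,0].argmin()];right=b[b[:,0].argmax()];print(top,left,right)
zs=191.1-63.6+60
r=[line(b,left,top,zs,5),line(b,top,right,zs,5)]
A=[];y=[]
for n,l in r:
    print(n,np.arctan2(l[1],l[0])%(np.pi/2));nn=np.array([-l[1],l[0]]);A.append(nn);y.append(nn@l[2:])
c=np.linalg.solve(A,y);print("corner",c)
th=np.mean([np.arctan2(l[1],l[0])%(np.pi/2) for _,l in r])
o=observe()['position'];
for k in range(4):
    print("center cand",c+35*np.sqrt(2)*np.array([np.cos(th+np.pi/4+k*np.pi/2),np.sin(th+np.pi/4+k*np.pi/2)]))
print("tcp",o)
```

```text
brace rect (array([567. , 254.1]), array([109.1, 108.9]), np.float64(1.403))
83 [560.15906 200.39749] 1.4040768
70 [512.97144 256.71713] 1.3925352
73 [577.7595  306.71338] 1.4049686
75 [620.1949  244.55249] 1.4069362
corners [[610.1, 193.3], [506.6, 208.7], [521.0, 308.2], [627.6, 297.8]]
[[ 67 127 124  62]
 [ 76 133 130  64]
 [ 92 137 137  66]
 [107 145 141  70]] 77 195 66
[288 169] [193 245] [361 258]
83 1.4122769
86 1.4109161
corner [532.25146 281.95963]
center cand [503.24254176 322.06551388]
center cand [492.14557916 252.95069626]
center cand [561.26039973 241.85374546]
center cand [572.35735348 310.96854833]
tcp [502.56509209 322.40746218 191.43293216]
```

Emit:
jog_arm(
  plan=[0,0,0,1.5,0,0,-1,0,0,0,4,0,0,-1,0,0,0,6.5,0,0,-1,0,0,0,8.5,-0.1,0.5,-1,0,0,0,9.37,-0.1,2,-1,0,0,0,9.37,-0.1,4,-1,0,0,0,9.37,-0.1,6.5,-1,0,0,0,9.37,-0.1,8,-1,0,0,0,9.37,-0.1,8.5,-1,0,0,0,9.37,-0.1,8.5,-1],
)

```text
clock: 7.25
position: [566.3, 253.8, 106.7]
tool_rot: [0.915, -0.404, -0.0, 0.001]
wrist_force: [0.0, -0.8, -5.8]
gripper_width: 59.1
grasp_force: 66.2
```

Emit:
jog_arm(
  plan=[0,0,0,0,0,0,-1,0,0,0,0,0,0,-1],
)

```text
clock: 7.45
position: [567.2, 254.4, 109.0]
tool_rot: [0.915, -0.404, 0.001, -0.001]
wrist_force: [0.5, 0.1, -5.6]
gripper_width: 58.8
grasp_force: 66.2
```

Run:
```python
from h import *
o=observe();print(o['clock'],o['position'],o['tool_rot'],o['wrist_force'],o['joint_pos'])
a=snapshot("wrist")[:,:,::-1]
cv2.imwrite("pics/w4.png",a)
```

```text
7.45 [567.20016952 254.44035074 108.99157998] [ 9.14600866e-01 -4.04355750e-01  7.03490534e-04 -1.09000322e-03] [ 0.49457403  0.14507949 -5.64667133] [ 7.43533802e-01  1.14676772e-01 -5.93326511e-02  4.25486641e-04
 -1.39422634e+00 -5.36105379e-03]
```

View pics/w4.png

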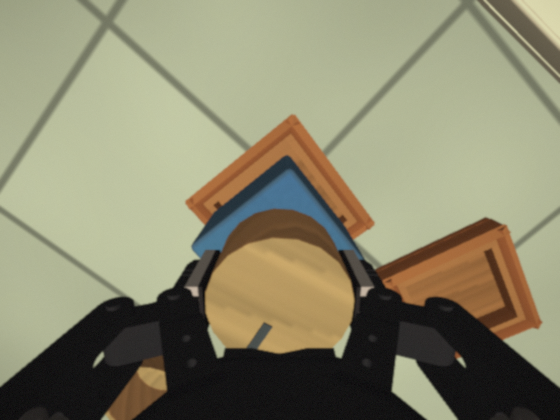

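The jar is centred over the brace, its edges parallel to the brace rim ((293,117), (187,203), (373,222)). Lowering it now.

Emit:
jog_arm(
  plan=[0,0,0,0,0,0.7,-1,0,0,0,0,0,1.2,-1,0,0,0,0,0,1.7,-1,0,0,0,0,0,2.2,-1,0,0,0,0,0,2.6,-1,0,0,0,0,0,3.0,-1,0,0,0,0,0,3.3,-1,0,0,0,0,0,3.3,-1],
)

```text
clock: 8.3
position: [566.3, 253.8, 73.7]
tool_rot: [0.915, -0.404, -0.0, 0.0]
wrist_force: [-0.6, -0.7, -6.1]
gripper_width: 59.2
grasp_force: 66.4
```

Emit:
jog_arm(
  plan=[0,0,0,0,0,0.2,-1,0,0,0,0,0,0.3,-1,0,0,0,0,0,0.4,-1,0,0,0,0,0,0.4,-1],
)

```text
clock: 8.7
position: [566.5, 254.0, 70.2]
tool_rot: [0.915, -0.404, -0.0, 0.0]
wrist_force: [0.4, -0.1, -6.0]
gripper_width: 59.1
grasp_force: 66.4
```

Emit:
jog_arm(
  plan=[0,0,0,0,0,0.1,-1,0,0,0,0,0,0.1,-1,0,0,0,0,0,0.1,-1],
)

```text
clock: 9.0
position: [566.7, 254.0, 69.8]
tool_rot: [0.915, -0.404, 0.0, -0.0]
wrist_force: [-0.7, -0.2, -3.5]
gripper_width: 59.1
grasp_force: 66.6
```

Emit:
jog_arm(
  plan=[0,0,0,0,0,0.05,-1,0,0,0,0,0,0.05,-1,0,0,0,0,0,0.05,-1],
)

```text
clock: 9.3
position: [566.8, 254.0, 69.7]
tool_rot: [0.915, -0.404, 0.0, -0.0]
wrist_force: [-3.0, -0.4, 0.3]
gripper_width: 59.2
grasp_force: 66.8
```

Emit:
jog_arm(
  plan=[0,0,-0.04,0,0,0.02,-1,0,0,-0.1,0,0,0.02,-1,0,0,-0.18,0,0,0.02,-1,0,0,-0.26,0,0,0.02,-1,0,0,-0.34,0,0,0.02,-1,0,0,-0.42,0,0,0.02,-1,0,0,-0.5,0,0,0.02,-1,0,0,-0.5,0,0,0.02,-1],
)

```text
clock: 10.1
position: [567.2, 254.2, 69.7]
tool_rot: [0.986, -0.165, 0.001, -0.001]
wrist_force: [-1.2, -0.2, 1.3]
gripper_width: 58.9
grasp_force: 67.1
```

```bash
cat > t.py <<'E'
from h import *
o=observe();r=R.from_quat(o['tool_rot']).as_matrix();print(o['clock'],o['position'].round(1),"phi",np.arctan2(r[1,1],r[0,1])%np.pi,o['wrist_force'].round(1),o['ft_torque'].round(2),o['gripper_width'],o['joint_pos'][5])
im=snapshot("wrist")[:,:,::-1];hsv=cv2.cvtColor(im,cv2.COLOR_BGR2HSV);H,S,V=cv2.split(hsv)
b=blob((H>90)&(H<125)&(S>80)&(V>95),(288,190))[:,0]
m=camera_model("wrist");top=b[b[:,1].argmin()]
print("blue top/left/right px",top,b[b[:,0].argmin()],b[b[:,0].argmax()])
for sgn in(-1,1):
    # straight run of the silhouette on each side of the corner
    e=b[((b[:,0]-top[0])*sgn>8)&((b[:,0]-top[0])*sgn<60)&(b[:,1]<top[1]+60)]
    up=np.array([p for p in e if p[1]==e[e[:,0]==p[0]][:,1].min()])
    l=cv2.fitLine(ray(m,up,66)[:,:2].astype(np.float32),cv2.DIST_HUBER,0,.01,.01).ravel();print("jar ang",len(up),np.arctan2(l[1],l[0])%(np.pi/2))
cv2.imwrite(f"pics/t{o['clock']:.2f}.png",im)
E
python3 t.py
```

```text
10.1 [567.2 254.2  69.7] phi 1.2389490713166702 [-1.2 -0.2  1.3] [-0.17  0.24  0.08] 58.9102929940845 0.4953929477449691
blue top/left/right px [326 183] [203 213] [342 249]
jar ang 51 1.4723884
jar ang 7 1.4737297
```

Emit:
jog_arm(
  plan=[0,0,-0.06,0,0,0,-1,0,0,-0.12,0,0,0,-1,0,0,-0.18,0,0,0,-1,0,0,-0.24,0,0,0,-1,0,0,-0.28,0,0,0,-1,0,0,-0.28,0,0,0,-1],
)

```text
clock: 10.75
position: [567.3, 254.3, 69.8]
tool_rot: [1.0, -0.027, 0.001, -0.001]
wrist_force: [-0.4, 0.5, 3.7]
gripper_width: 59.0
grasp_force: 67.2
```

```bash
python3 t.py
```

```text
10.75 [567.3 254.3  69.8] phi 1.5167842279009554 [-0.4  0.5  3.7] [-0.06  0.16  0.06] 59.03462546426499 0.7731585989243461
blue top/left/right px [219 194] [217 197] [348 211]Traceback (most recent call last):
  File "t.py", line 11, in <module>
    l=cv2.fitLine(ray(m,up,66)[:,:2].astype(np.float32),cv2.DIST_HUBER,0,.01,.01).ravel();print("jar ang",len(up),np.arctan2(l[1],l[0])%(np.pi/2))
                  ~~~^^^^^^^^^
  File "h.py", line 6, in ray
    d=np.c_[(uv[:,0]-m['cx'])/m['fx'],-(uv[:,1]-m['cy'])/m['fy'],-np.ones(len(uv))]@m['T'][:3,:3].T
             ~~^^^^^
IndexError: index 0 is out of bounds for axis 1 with size 0
```

Emit:
jog_arm(
  plan=[0,0,-0.04,0,0,0,-1,0,0,-0.04,0,0,0,-1],
)

```text
clock: 11.0
position: [567.3, 254.3, 69.8]
tool_rot: [1.0, -0.007, 0.001, -0.0]
wrist_force: [-0.3, -0.5, 5.0]
gripper_width: 59.0
grasp_force: 67.4
```

Emit:
jog_arm(
  plan=[0,0,-0.04,0,0,0,-1,0,0,-0.04,0,0,0,-1],
)

```text
clock: 11.2
position: [567.3, 254.3, 70.0]
tool_rot: [1.0, 0.013, 0.001, -0.0]
wrist_force: [-0.3, -0.5, 6.1]
gripper_width: 58.7
grasp_force: 67.5
```

Emit:
jog_arm(
  plan=[0,0,-0.04,0,0,0,-1,0,0,-0.04,0,0,0,-1],
)

```text
clock: 11.4
position: [567.4, 254.4, 70.3]
tool_rot: [0.999, 0.033, 0.001, -0.001]
wrist_force: [-0.4, 0.7, 6.8]
gripper_width: 59.2
grasp_force: 67.6
```

Emit:
jog_arm(
  plan=[0,0,-0.04,0,0,0,-1,0,0,-0.04,0,0,0,-1],
)

```text
clock: 11.6
position: [567.4, 254.5, 70.5]
tool_rot: [0.999, 0.053, 0.001, -0.001]
wrist_force: [-2.1, 0.8, 8.1]
gripper_width: 58.8
grasp_force: 67.7
```

Emit:
jog_arm(
  plan=[0,0,-0.04,0,0,0,-1,0,0,-0.04,0,0,0,-1],
)

```text
clock: 11.8
position: [567.5, 254.5, 71.3]
tool_rot: [0.997, 0.073, 0.002, -0.0]
wrist_force: [-3.6, -1.8, 10.5]
gripper_width: 59.0
grasp_force: 68.0
```

Run:
```python
from h import *
o=observe();print(o['position'],o['wrist_force'],o['ft_torque'],o['joint_pos'])
```

```text
[567.47318601 254.45541347  71.31953259] [-3.64694199 -1.82741019 10.53239827] [-0.17960488  1.28025873  0.09675506] [ 7.43719327e-01  1.34150598e-01 -1.08208605e-01  1.27396730e-03
 -1.32532956e+00  9.73173838e-01]
```

Emit:
jog_arm(
  plan=[0,0,0,0,0,0,-1,0,0,0,0,0,0,-1],
)

```text
clock: 12.0
position: [567.5, 254.4, 71.3]
tool_rot: [0.997, 0.073, 0.002, -0.0]
wrist_force: [-3.8, -1.3, 11.9]
gripper_width: 59.0
grasp_force: 68.0
```

Emit:
jog_arm(
  plan=[0,0,-0.04,0,0,0,-1,0,0,-0.04,0,0,0,-1],
)

```text
clock: 12.2
position: [567.6, 254.4, 71.6]
tool_rot: [0.996, 0.093, 0.002, -0.0]
wrist_force: [-3.5, -0.5, 12.2]
gripper_width: 59.0
grasp_force: 68.1
```

Emit:
jog_arm(
  plan=[0,0,0,0,0,-0.1,-1,0,0,0,0,0,-0.1,-1,0,0,0,0,0,-0.1,-1],
)

```text
clock: 12.5
position: [567.5, 254.4, 72.5]
tool_rot: [0.996, 0.093, 0.002, -0.0]
wrist_force: [-4.0, -0.9, 12.3]
gripper_width: 59.2
grasp_force: 68.0
```

Emit:
jog_arm(
  plan=[0,0,0,0,0,-0.1,-1,0,0,0,0,0,-0.2,-1,0,0,0,0,0,-0.3,-1,0,0,0,0,0,-0.35,-1,0,0,0,0,0,-0.35,-1],
)

```text
clock: 13.0
position: [567.0, 254.2, 73.6]
tool_rot: [0.996, 0.093, 0.001, -0.0]
wrist_force: [1.9, 1.6, 4.5]
gripper_width: 58.9
grasp_force: 67.3
```

Emit:
jog_arm(
  plan=[0,0,0,0,0,0,-1,0,0,0,0,0,0,-1],
)

```text
clock: 13.2
position: [567.0, 254.2, 73.5]
tool_rot: [0.996, 0.093, 0.001, -0.0]
wrist_force: [2.0, 1.1, 5.2]
gripper_width: 59.1
grasp_force: 67.3
```

Emit:
jog_arm(
  plan=[0,0,0,0,0,-0.1,-1,0,0,0,0,0,-0.2,-1,0,0,0,0,0,-0.3,-1,0,0,0,0,0,-0.3,-1,0,0,0,0,0,-0.3,-1],
)

```text
clock: 13.7
position: [566.1, 253.8, 75.4]
tool_rot: [0.996, 0.093, -0.001, 0.0]
wrist_force: [-0.3, 0.4, -0.8]
gripper_width: 59.1
grasp_force: 67.0
```

Emit:
jog_arm(
  plan=[0,0,0,0,0,-0.2,-1,0,0,0,0,0,-0.4,-1,0,0,0,0,0,-0.6,-1,0,0,0,0,0,-0.8,-1,0,0,0,0,0,-0.8,-1],
)

```text
clock: 14.2
position: [566.8, 254.1, 84.6]
tool_rot: [0.996, 0.093, 0.0, -0.0]
wrist_force: [0.1, -0.0, 0.2]
gripper_width: 59.2
grasp_force: 67.0
```

Emit:
jog_arm(
  plan=[0,0,0,0,0,-0.3,-1,0,0,0,0,0,-0.8,-1,0,0,0,0,0,-1.3,-1,0,0,0,0,0,-1.8,-1,0,0,0,0,0,-2.3,-1,0,0,0,0,0,-2.65,-1,0,0,0,0,0,-2.85,-1,0,0,0,0,0,-2.85,-1,0,0,0,0,0,-2.85,-1,0,0,0,0,0,-2.85,-1],
)

```text
clock: 15.2
position: [566.4, 253.9, 112.2]
tool_rot: [0.996, 0.093, -0.0, 0.0]
wrist_force: [0.2, -0.1, -0.9]
gripper_width: 58.8
grasp_force: 67.0
```

Run:
```python
from h import *
o=observe();print(o)
a=snapshot("scene")[:,:,::-1];w=snapshot("wrist")[:,:,::-1]
c=cv2.resize(a[130:290,200:420],(550,400),interpolation=cv2.INTER_CUBIC)
cv2.imwrite("pics/end.png",np.hstack([c[:400],w[:400,150:400]]))
```

```text
{'clock': 15.2, 'joint_pos': array([ 7.43385636e-01,  1.13671918e-01, -5.42283226e-02, -2.25281563e-04,
       -1.40345669e+00,  1.01459972e+00]), 'qvel': array([ 0.00115858,  0.00052582,  0.00161836, -0.00133654, -0.00067195,
        0.0013985 ]), 'effort': array([ 3.52610541e-04, -4.06944537e+01,  3.48571587e+01,  7.02707827e+00,
       -5.74256683e-04, -1.56254555e-05]), 'position': array([566.40244476, 253.890241  , 112.22975833]), 'tool_rot': array([ 9.95624941e-01,  9.34392121e-02, -2.90375147e-04,  8.11603810e-05]), 'wrist_force': array([ 0.18106288, -0.09945315, -0.90318206]), 'ft_torque': array([ 0.0262825 , -0.01236872,  0.03705874]), 'grasp_force': 67.00493853539228, 'gripper_width': 58.78222413195111}
```

View pics/end.png

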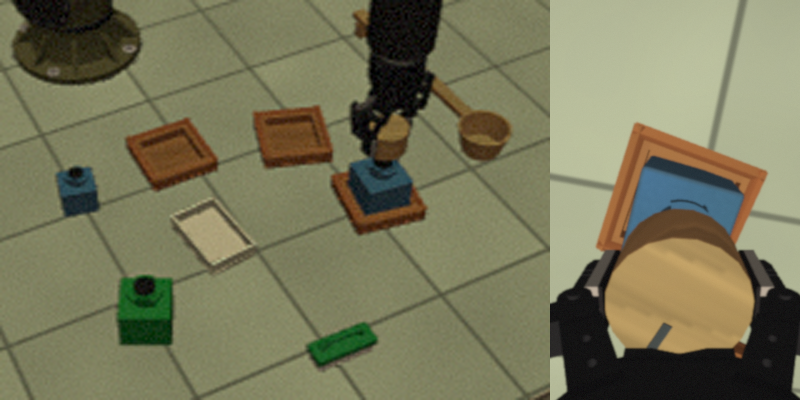

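The left panel shows the jar standing in the target brace at (380,190) and the cap held level above its black seal at (390,138). The bystanders haven't moved. Handing in.

```bash
python3 -c "from plant import *;print(finish_job())"
```

```text
the job is handed in; nothing more can be done
None
```

The job is handed in at about 15 s: the jar stands seated in the farthest brace, and the cap, turned about 0.95 rad relative to the jar until it came free, is still gripped level about 20 mm above the mouth.

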